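# Clamp the effects box and lift out its control panel

### The job

Turn the vise's crank clockwise until the sliding jaw grips the metal box firmly against the fixed jaw. Let go of the crank, then take the box's control panel by its handle, draw it straight up out of the clamped box and hold it there for inspection: still and level, right above the box, with about 5 cm of air between its hanging circuit board and the box's rim. Finish while holding it; the box stays clamped, and the pedal, the jar and the screwdriver are left alone.

Things in the scene. Friction and masses are not known exactly. Their poses are not given: they have to be found in the camera images.
- vise: Grey bench vise fixed to the bench; base 120 (x) by 270 (y) by 18 mm high. Origin: centre of its underside, z up. Jaws close along its y. Fixed jaw: 100 wide, gripping face at y = +75 mm, top at z = 51. The work lies on the base's top, z = 18 mm. At the -y end a gearbox 56 by 54 mm, top at z = 58, with the upright crank shaft at x = 0, y = -105 mm
- jaw: The sliding jaw, 100 wide, 30 thick, top at z = 51 mm above the bench; origin: middle of the lower edge of its gripping face, which looks to the vise's +y. It slides to +y 8 mm for each rad of the crank; the gap to the fixed jaw is 82 mm at crank 0
- crank (a joint): Crank angle in rad, 0 (jaws open) to 3.0, growing clockwise seen from above; starts at 0 to 0.8. At 0 the crank arm points along the vise's +x, at 1.57 along its -y. Takes about 4 N at the knob to turn and stays where it is left. The jaw meets the box at about 2.25 rad if it lies square; then the force rises steeply: 8 to 12 N at the knob clamps firmly
- crank_knob (a point): Middle of the crank's upright black knob: diameter 20, 40 mm tall (this point is halfway up), free to spin on its pin, 55 mm from the shaft's axis, 94 mm above the bench. The flat crank arm, 14 mm wide, lies below it, its top 72 mm above the bench
- box: Open die-cast metal box lying loose between the jaws: 130 (x) by 64 (y) by 40 mm high, walls 4 mm, 0.35 kg. Origin: centre of its underside, z up. It starts within 12 mm of the middle of the jaws along the vise's x, free by a few mm of both jaws. Clamping pushes it against the fixed jaw
- panel: White panel closing the box: plate 130 (x) by 64 (y) by 3 mm on the box's rim; origin: centre of the plate's underside (40 mm above the box's origin when seated), z up. Under it a lip 118 by 52 by 5 mm (2 mm play in the box) and a circuit board 106 by 42 mm, underside 22 mm below the origin. 0.2 to 0.42 kg, centre of mass about 8 mm from the middle towards +x
- panel_handle (a point): Middle of the handle's dark bar, 31 mm above the panel's origin. The bar runs 60 mm along the panel's x, 10 mm wide by 10 mm high, on two legs 8 mm thick at its ends (clear span 44 mm). Four black knobs, diameter 16, 12 mm high, stand on the panel at x = +-50, y = +-17 mm
- pedal: Bystander: blue effects pedal, 110 by 62 by 38 mm plus knobs 13 mm high, to the right of the vise. Origin: centre of its underside. Leave alone
- jar: Bystander: amber glass jar with a steel cap, diameter 56, 70 mm tall, to the left. Origin: centre of its underside. Leave alone
- driver: Bystander: screwdriver, about 200 mm long, lying to the left of the vise. Leave alone
Things that resemble listed ones, but are neither listed nor needed, are in the scene too. Several things have the shape of the box; the one meant has the colours described above.

How it is judged:
On the way, in this order (a step that is already met when the one before it is completed fails the run):
1. the jaw clamps the box, panel still seated (contact force between jaw and box above 12 N and z of panel in the frame of box below 0.045 m), for 0.3 s.
2. the crank is let go while the box stays clamped (contact force between jaw and box above 12 N and contact force between the fingers and panel above 1 N), for 0.1 s.
3. the panel is drawn clear of the box (z of panel in the frame of box above 0.07 m and contact force between panel and box below 0.1 N), for 0.2 s.
At the end, for the whole second after the job is handed in: The box is clamped (jaw force over 10 N), level and down on the vise's bed; the panel is held in the fingers, touching nothing else, level within 0.10 rad, still (under 20 mm/s and 0.15 rad/s), within 30 mm of straight above the box, its board 25 to 100 mm above the box's rim (contact force between jaw and box above 10 N and z of box in the frame of vise below 0.024 m and angle between box's own z axis and vertical below 0.06 rad and z of panel in the frame of box between 0.087 and 0.162 m and horizontal distance between panel and box below 0.03 m and angle between panel's own z axis and vertical below 0.1 rad and linear speed of panel below 0.02 m/s and angular speed of panel below 0.15 rad/s and contact force between the fingers and panel above 1 N and contact force between panel and box below 0.1 N and contact force between panel and vise below 0.1 N); the arm keeps its last pose, push and grip.
It fails at once if the panel is lifted while the box is not clamped (z of panel in the frame of box above 0.052 m and contact force between jaw and box below 0.5 N).
It fails at once if the panel is tipped (angle between panel's own z axis and vertical above 0.35 rad).
It fails at once if a bystander is disturbed (distance of any of pedal, jar, driver from where it was at the start of the episode above 0.03 m).
It also fails if it takes over 64 s, if anything falls off the work surface, if the arm or the gripper's body presses on something with over 40 N, if the wrist force passes 120 N, or if a joint passes its speed limit or range.

### The arm

A 7-joint arm with a two-finger parallel gripper is mounted at the origin on the work surface. World frame = base frame: x ahead of the robot, y to its left, z up, the work surface at z = 0. Lengths are in m, angles in rad, forces in N, time in s.
With the tool pointing down it reaches from about 0.4 to 0.875 m from the base axis. Payload 19.3 kg.
Tool frame: the origin (TCP) lies midway between the tips of the shut fingers; the grasp point (between the pads) lies 19 mm behind it; z points along the fingers, y is the line along which they close (so a half turn about z gives the same grasp; the last joint's range is limited). The gripper opens to 85 mm and grips with 20 to 120 N. Pads are 22 mm wide; open, the fingers measure 114 mm over their backs; the gripper's body (76 mm by 85 mm) begins 54 mm behind the grasp point. The pads swing forward as they close: fully open they stand 13 mm farther back than shut.
Start: joints at [-1.289, 0.521, -0.036, 1.599, 0.021, 1.021, -0.113], TCP at [0.215, 0.587, 0.231] pointing down, gripper open.
Joint ranges: [-2.91, 2.91], [-0.3, 2.13], [-1.5, 1.42], [0.17, 2.43], [-1.26, 4.41], [0.16, 1.93], [-2.52, 2.52]. Speed limits (rad/s): [1.89, 1.89, 2.39, 2.39, 3.01, 3.01, 3.01].

### API

Orientations are given as [roll, pitch, yaw] about the fixed x, y, z axes, in that order (R = Rz(yaw) Ry(pitch) Rx(roll)).
In Python, from workcell import bot gives the robot as it stands.
- The arm moves only by the tool move_arm, never from a script. Its argument "moves" is a list that holds one entry, the list of rows, each a list of 7 numbers: the opening, from 0 (shut) to 1 (fully open), then the shift along the tool's x, y, z in units of 1000 mm (1.0 is 1000 mm), then the turn, a rotation vector about the tool's x, y, z in units of 2 pi rad (1.0 is 2 pi rad). A call has 1 to 5 rows; each row is the pose to reach, as a shift and turn from the pose commanded when the call began, along the tool's axes at that moment, turning the shorter way round; what a row does not reach only later rows make up. A row lasts 1/10 s, in which the tool goes at most 50 mm and 8.59 degrees, less where a joint would pass 70% of its speed; a pose out of reach is approached as far as the arm can. A call with a number of a shift or a turn outside -1 to 1 is refused whole. A call with a gripper value outside its range is refused whole. The fingers move at their own pace and stop on an object; "force" is the grip in N (left out, the last holds). Time passes only in rows, so rows that repeat a pose let the fingers close. It gives the time, the measured TCP pose, the force, the opening and the grip force at its end, in the units of the state.
- bot.observe(): the state, without advancing time (a new reading comes with each control period).
- bot.grab_frame(name): name is "scene" or "top"; returns the picture (384x512x3 uint8, red, green, blue); there is no depth.
- bot.camera_params(name): a dict with "vertical_fov" (degrees; the focal length in pixels is half the picture's height over the tangent of half this angle, whatever the lens; pixels are square), "cx", "cy" (the principal point, pixels), "R" (3x3) and "t" (3): a world point X has camera coordinates R X + t. Camera axes: x right, y down, z forward; pixel columns grow to the right and rows downward; lengths in m; the calibration is good to about 2 mm. A picture is of the moment at which its call begins. camera_params takes no time and is no camera call.
- bot.job_done(): hands the job in; it is judged then, once.
The state is a dict: "clock": time; "qpos": joint angles; "qd": joint speeds; "joint_efforts": joint torques, N m; "position": TCP position; "tool_rot": TCP orientation; "force": force on the tool from outside, world axes, zero at the start; "moment": the same for the moment, N m; "grip_width": finger opening in m; "finger_force": force on a finger pad.
Only numpy, scipy, OpenCV 4.12 (cv2) and the standard library are available. Lean on these libraries where they do the work, as an engineer would, in place of code of your own. Each camera call takes 0.05 s, during which the arm holds its last target. There are 200 camera calls.

## Working session

There is one attempt and no reset: what is moved stays moved. The work goes in short steps, Python scripts to look and compute and a tool call to move; the robot and the scene stay as the last step left them, time stands still between calls to the robot, and variables do not carry over. Pictures are saved under pics/ and viewed, at most 10 in all, crops included, and the job is handed in when it is done.

Besides the shell and the picture viewer there is one more tool, called after "Request:" by a JSON object that holds its "op" and its "data". move_arm: Moves the arm, as the interface text tells. Shifts and turns lie within -1 to 1; 1 stands for 1000 mm of shift or 2 pi rad of turn. Its arguments: {"type":"object","properties":{"moves":{"type":"array"},"force":{"type":"number"}},"required":["moves"]}

```bash
mkdir -p pics
python3 - <<'E'
from workcell import bot
import cv2,numpy as np
for n in("scene","top"):
    f=bot.grab_frame(n); cv2.imwrite(f"pics/{n}0.png",cv2.cvtColor(f,cv2.COLOR_RGB2BGR))
    p=bot.camera_params(n); print(n,p)
print(bot.observe())
E
```

```text
scene {'vertical_fov': 44.82768404729679, 'cx': 258.3541505476676, 'cy': 197.7146075954551, 'R': array([[-0.5407371 ,  0.84119108, -0.00097898],
       [ 0.46656381,  0.29894923, -0.83243473],
       [-0.699944  , -0.45058509, -0.55412225]]), 't': array([ 0.2672357 , -0.1823942 ,  1.59192917])}
top {'vertical_fov': 52.045101848413765, 'cx': 254.54537136226938, 'cy': 195.97253604165294, 'R': array([[ 0.04291136, -0.9990631 ,  0.00561641],
       [-0.97006616, -0.04300949, -0.23900173],
       [ 0.23901937,  0.0048076 , -0.9710029 ]]), 't': array([-0.02422061,  0.53868421,  0.92589431])}
{'clock': 0.1, 'qpos': array([-1.28916521,  0.5219589 , -0.03630216,  1.59994062,  0.02123268,
        1.02110196, -0.11282669]), 'qd': array([-0.00059875, -0.00168934, -0.00059676,  0.00053812,  0.00215054,
       -0.00029681, -0.00072629]), 'joint_efforts': array([ 3.58438752e-03, -9.28491068e+01,  1.98406711e+00, -3.70534551e+01,
        1.81909947e-02,  5.23617447e-03, -4.29965712e-05]), 'position': array([0.21533718, 0.58641481, 0.2307845 ]), 'tool_rot': array([-3.14057531e+00,  1.11777705e-04,  2.78971891e+00]), 'force': array([-0.58692127,  0.30609551,  0.01018681]), 'moment': array([-0.00924654,  0.01875891,  0.01521256]), 'finger_force': 0.0, 'grip_width': 0.08564051977367065}
```

View pics/scene0.png

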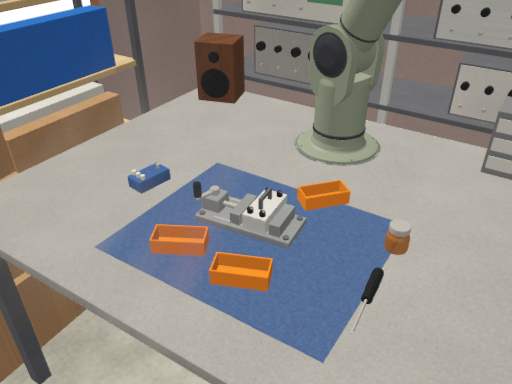

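View pics/top0.png

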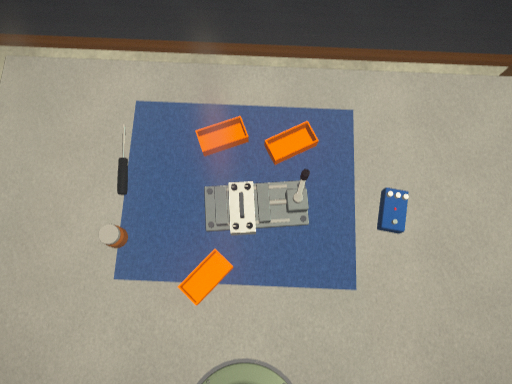

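The top view shows the vise at about (257,205), with the fixed jaw on the left and the gearbox on the right. The white panel is at (242,207), with its dark handle bar in the middle. The crank shaft is at (298,198) and its black knob at (305,174).

Possible mix-ups:
- **Orange boxes:** (222,135), (291,142) and (206,277). These are lookalikes; the one I want is the box with the white panel, in the vise.
- **Black parts:** the screwdriver handle at (122,176) versus the crank knob at (305,174). I choose the knob.

Next is one close crop to check this.

```bash
cat > h.py <<'E'
from workcell import bot
import cv2,numpy as np
def cam(n):
    p=bot.camera_params(n); f=192/np.tan(np.radians(p["vertical_fov"])/2)
    return np.array([[f,0,p["cx"]],[0,f,p["cy"]],[0,0,1]]),p["R"],p["t"]
def ray(n,u,v,z):
    K,R,t=cam(n); d=R.T@np.linalg.solve(K,[u,v,1]); c=-R.T@t
    return c+d*(z-c[2])/d[2]
def proj(n,X):
    K,R,t=cam(n); x=K@(R@np.array(X)+t); return x[:2]/x[2]
def blobs(mask,amin=20):
    n,l,s,c=cv2.connectedComponentsWithStats(mask.astype(np.uint8)); return [(c[i].round(1),s[i]) for i in range(1,n) if s[i][4]>=amin],l
E
python3 - <<'E'
from h import *
a=cv2.imread("pics/top0.png"); c=cv2.resize(a[160:245,195:320],None,fx=5,fy=5,interpolation=cv2.INTER_CUBIC)
b=cv2.imread("pics/scene0.png"); d=cv2.resize(b[170:245,185:310],None,fx=5,fy=5,interpolation=cv2.INTER_CUBIC)[:175*2]
s=np.vstack([cv2.resize(a[160:245,195:320],(441,300),interpolation=cv2.INTER_CUBIC),cv2.resize(b[170:245,185:310],(441,265),interpolation=cv2.INTER_CUBIC)])
cv2.imwrite("pics/crop0.png",s)
hsv=cv2.cvtColor(a,cv2.COLOR_BGR2HSV)
roi=np.zeros(a.shape[:2],bool); roi[165:240,200:315]=1
m=(a.min(2)>200)&roi
for q in blobs(m)[0]: print("white",q)
cs,_=cv2.findContours(m.astype(np.uint8),0,1); k=max(cs,key=cv2.contourArea); r=cv2.minAreaRect(k); print("panel rect",r,ray("top",*r[0],.061))
print([ray("top",*p,.061).round(4) for p in cv2.boxPoints(r)])
m=(a.max(2)<60)&roi
for q in blobs(m,5)[0]: print("dark",q)
m=(hsv[...,1]<90)&roi
k=max(cv2.findContours(m.astype(np.uint8),0,1)[0],key=cv2.contourArea); r=cv2.minAreaRect(k); print("vise rect",r)
m=(b.max(2)<60);m[:170]=0;m[245:]=0;m[:,:185]=0;m[:,310:]=0
for q in blobs(m,5)[0]: print("scene dark",q)
E
```

```text
white (array([241.8, 207.6]), array([229, 181,  27,  51, 855], dtype=int32))
panel rect ((241.321533203125, 206.28770446777344), (49.75661087036133, 25.127920150756836), 86.8201675415039) [0.51213833 0.03139137 0.061     ]
[array([0.5736, 0.0701, 0.061 ]), array([0.5801, 0.0063, 0.061 ]), array([ 0.4525, -0.0062,  0.061 ]), array([0.4463, 0.0557, 0.061 ])]
dark (array([304.4, 174.4]), array([301, 170,   8,  10,  66], dtype=int32))
dark (array([247.5, 186.2]), array([246, 184,   4,   5,  12], dtype=int32))
dark (array([249.7, 225.2]), array([248, 223,   4,   5,  12], dtype=int32))
vise rect ((256.5, 200.0), (70.0, 105.0), 90.0)
scene dark (array([196.6, 189.7]), array([193, 182,   8,  16,  85], dtype=int32))
scene dark (array([278.7, 194.2]), array([277, 192,   5,   5,  19], dtype=int32))
scene dark (array([249.1, 210.2]), array([247, 207,   5,   6,  17], dtype=int32))
scene dark (array([261.7, 214. ]), array([260, 211,   5,   6,  20], dtype=int32))
```

View pics/crop0.png

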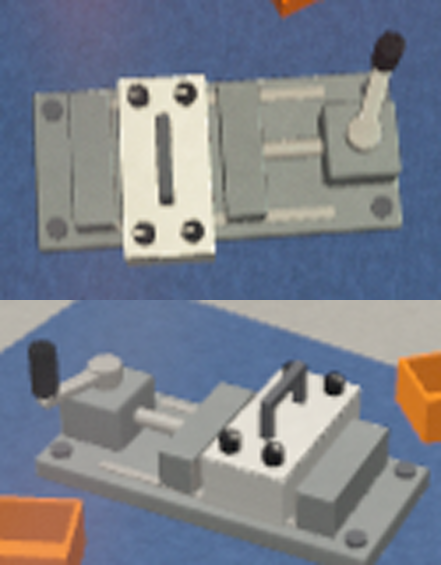

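Run:
```python
from h import *
from scipy.optimize import least_squares
s=441/125
P=[ray("top",195+u/s,160+v/s,.018)[:2] for u,v in((35,93),(38,250),(402,226),(398,76))]
print("base corners",np.round(P,4)); e=P[2]-P[1]; print("vise y dir ang from +y",np.arctan2(e[0],-e[1]) , "center",np.mean(P,0),np.linalg.norm(e),np.linalg.norm(P[0]-P[1]))
r=least_squares(lambda X:np.r_[proj("top",X)-[304.4,174.4],proj("scene",X)-[196.6,189.7]],[.55,-.1,.09]); print("knob",r.x,r.fun)
print("shaft",ray("top",195+364/s,160+130/s,.075))
a=cv2.imread("pics/top0.png"); g=a.max(2).astype(int)
sub=g[188:224,236:248]; m=np.zeros(g.shape,bool); m[188:222,236:248]=g[188:222,236:248]<140
for q in blobs(m,10)[0]: print("bar",q, ray("top",*q[0],.058+.031+.005))
ys,xs=np.nonzero(m); print(cv2.fitLine(np.c_[xs,ys].astype(np.float32),2,0,.01,.01).ravel())
# panel knobs white glints/dark -> midpoint
print("TCP px",proj("top",[.215,.587,.231]))
```

```text
base corners [[ 0.5713  0.1325]
 [ 0.4525  0.1216]
 [ 0.482  -0.1451]
 [ 0.5969 -0.1409]]
vise y dir ang from +y 0.11031603592902472 center [ 0.52566254 -0.00799015] 0.26826461939894847 0.11938282816051851
knob [ 0.59295462 -0.1222748   0.09366833] [ 0.06904782 -0.04272586  0.08081722  0.01880856]
shaft [ 0.53943698 -0.1096402   0.075     ]
bar (array([241.1, 205. ]), array([239, 192,   5,  26,  97], dtype=int32)) [0.50815252 0.03083421 0.094     ]
[1.9198982e-02 9.9981570e-01 2.4120389e+02 2.0400000e+02]
TCP px [-57.72768364 325.87954827]
```

The crop confirms the choice. The knob triangulates to z = 0.0937, against 0.094 given, and its radius from the shaft comes out at 0.055 as given. The vise yaw is about 0.105 and the crank stands at about 0.33 rad. I'll approach the knob with tool yaw 0.95.

```bash
cat >> h.py <<'E'
from scipy.spatial.transform import Rotation as Ro
def to(p,yaw,s=None):
    s=s or bot.observe(); R0=Ro.from_euler("xyz",s["tool_rot"]); R1=Ro.from_euler("xyz",[np.pi,0,yaw])
    return np.r_[R0.inv().apply(np.array(p)-s["position"]),(R0.inv()*R1).as_rotvec()/(2*np.pi)].round(4).tolist()
E
python3 - <<'E'
from h import *
print(to([.593,-.122,.2],.95))
E
```

```text
[-0.5987, -0.5348, 0.0314, -0.0001, 0.0002, 0.2928]
```

Request:
{"op": "move_arm", "data": {"moves": [[[1,-0.03,-0.027,0.002,0,0,0],[1,-0.06,-0.054,0.003,0,0,0],[1,-0.09,-0.08,0.005,0,0,0],[1,-0.12,-0.107,0.006,0,0,0],[1,-0.15,-0.134,0.008,0,0,0]]]}}

```text
clock: 0.6
position: [0.3105, 0.4076, 0.2231]
tool_rot: [-3.141, 0.0, 2.79]
force: [0.7, 0.3, -0.1]
grip_width: 0.0851
finger_force: 0.0
```

Request:
{"op": "move_arm", "data": {"moves": [[[1,-0.03,-0.027,0.002,0,0,0],[1,-0.06,-0.054,0.003,0,0,0],[1,-0.09,-0.08,0.005,0,0,0],[1,-0.12,-0.107,0.006,0,0,0],[1,-0.15,-0.134,0.008,0,0,0]]]}}

```text
clock: 1.1
position: [0.4051, 0.2302, 0.2153]
tool_rot: [3.142, -0.0, 2.79]
force: [0.8, 0.3, -0.3]
grip_width: 0.0854
finger_force: 0.0
```

Request:
{"op": "move_arm", "data": {"moves": [[[1,-0.03,-0.027,0.002,0,0,0],[1,-0.06,-0.054,0.003,0,0,0],[1,-0.09,-0.08,0.005,0,0,0],[1,-0.12,-0.107,0.006,0,0,0],[1,-0.15,-0.134,0.008,0,0,0]]]}}

```text
clock: 1.6
position: [0.4997, 0.0527, 0.2072]
tool_rot: [-3.142, -0.0, 2.79]
force: [0.8, 0.8, 0.4]
grip_width: 0.0854
finger_force: 0.0
```

Request:
{"op": "move_arm", "data": {"moves": [[[1,-0.03,-0.027,0.002,0,0,0],[1,-0.06,-0.054,0.003,0,0,0],[1,-0.09,-0.08,0.005,0,0,0],[1,-0.12,-0.107,0.006,0,0,0],[1,-0.15,-0.134,0.008,0,0,0]]]}}

```text
clock: 2.1
position: [0.5944, -0.1248, 0.1991]
tool_rot: [-3.142, -0.0, 2.79]
force: [-0.1, 0.4, -0.0]
grip_width: 0.085
finger_force: 0.0
```

Request:
{"op": "move_arm", "data": {"moves": [[[1,0,0,0,0,0,0.02],[1,0,0,0,0,0,0.04],[1,0,0,0,0,0,0.06],[1,0,0,0,0,0,0.08],[1,0,0,0,0,0,0.0976]]]}}

```text
clock: 2.6
position: [0.5937, -0.1232, 0.199]
tool_rot: [-3.141, -0.0, 2.171]
force: [0.0, -0.2, 1.1]
grip_width: 0.0856
finger_force: 0.0
```

Request:
{"op": "move_arm", "data": {"moves": [[[1,0,0,0,0,0,0.02],[1,0,0,0,0,0,0.04],[1,0,0,0,0,0,0.06],[1,0,0,0,0,0,0.08],[1,0,0,0,0,0,0.0976]]]}}

```text
clock: 3.1
position: [0.5937, -0.1231, 0.199]
tool_rot: [-3.141, -0.0, 1.558]
force: [0.6, -0.1, 0.1]
grip_width: 0.0857
finger_force: 0.0
```

Request:
{"op": "move_arm", "data": {"moves": [[[1,0,0,0,0,0,0.02],[1,0,0,0,0,0,0.04],[1,0,0,0,0,0,0.06],[1,0,0,0,0,0,0.08],[1,0,0,0,0,0,0.0976]]]}}

```text
clock: 3.6
position: [0.5938, -0.1231, 0.199]
tool_rot: [-3.141, 0.0, 0.945]
force: [-0.1, 0.4, 0.1]
grip_width: 0.0855
finger_force: 0.0
```

Run:
```python
from h import *
f=bot.grab_frame("top");f2=bot.grab_frame("scene")
cv2.imwrite("pics/t1.png",cv2.cvtColor(np.hstack([f[80:280,150:400],f2[80:280,130:380]]),cv2.COLOR_RGB2BGR))
print(to([.593,-.122,.2],.95)); print(bot.observe())
```

```text
[0.0004, -0.0012, -0.0011, -0.0001, 0.0001, -0.0003]
{'clock': 3.7, 'qpos': array([-0.32357833,  0.61864184,  0.65573857,  1.70774353, -0.44267656,
        0.96909971, -0.12378557]), 'qd': array([ 0.01651133, -0.00889333, -0.03084896, -0.00154675,  0.02736159,
       -0.00573156,  0.11674299]), 'joint_efforts': array([ -0.5940499 , -85.98637104,  19.17550564, -32.35148191,
        -0.62016025,   0.15877271,  -2.88085163]), 'position': array([ 0.5937377 , -0.12298272,  0.1988806 ]), 'tool_rot': array([-3.14104919e+00,  7.73992560e-04,  9.48293001e-01]), 'force': array([ 1.05981719, -1.02047687, -0.79814122]), 'moment': array([-0.00395748,  0.04114924, -0.00101735]), 'finger_force': 0.0, 'grip_width': 0.08546400476146951}
```

View pics/t1.png

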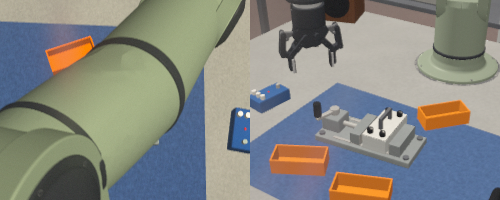

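The gripper hangs above the crank knob: in the right half of the picture the fingers are at about (310,50) and the knob at (317,108). I'll go down and take the knob.

Request:
{"op": "move_arm", "data": {"moves": [[[1,0,-0.001,0.03,0,0,0],[1,0,-0.001,0.06,0,0,0],[1,0,-0.001,0.09,0,0,0],[1,0,-0.001,0.11,0,0,0],[1,0,-0.001,0.118,0,0,0]]], "force": 40}}

```text
clock: 4.2
position: [0.5922, -0.1224, 0.0794]
tool_rot: [-3.139, 0.001, 0.953]
force: [-0.3, 0.0, -0.4]
grip_width: 0.0855
finger_force: 0.0
```

Request:
{"op": "move_arm", "data": {"moves": [[[0,0,0,0,0,0,0],[0,0,0,0,0,0,0],[0,0,0,0,0,0,0],[0,0,0,0,0,0,0],[0,0,0,0,0,0,0]]], "force": 40}}

```text
clock: 4.7
position: [0.5929, -0.1223, 0.0819]
tool_rot: [-3.141, -0.0, 0.95]
force: [-3.2, 2.5, 13.2]
grip_width: 0.0189
finger_force: 38.6
```

Request:
{"op": "move_arm", "data": {"moves": [[[0,0,0,0,0,0,0],[0,0,0,0,0,0,0],[0,0,0,0,0,0,0],[0,0,0,0,0,0,0],[0,0,0,0,0,0,0]]], "force": 40}}

```text
clock: 5.2
position: [0.5929, -0.1223, 0.082]
tool_rot: [-3.141, -0.001, 0.95]
force: [-6.9, 3.0, 10.8]
grip_width: 0.0191
finger_force: 38.7
```

```bash
cat >> h.py <<'E'
def arc(c,p,yaw,das,r=None):
    d=np.array(p)-c; r=r or np.hypot(*d); a=np.arctan2(d[1],d[0]); ex=np.array([np.cos(yaw),np.sin(yaw)]); ey=np.array([np.sin(yaw),-np.cos(yaw)])
    for x in das:
        q=np.array(c)+r*np.array([np.cos(a-x),np.sin(a-x)])-p; print(round(x,2),(q@ex).round(4),(q@ey).round(4))
E
python3 - <<'E'
from h import *
arc([.539,-.1103],[.593,-.1223],.95,np.arange(.1,1.01,.1))
E
```

```text
0.1 -0.0052 0.0019
0.2 -0.0105 0.0033
0.3 -0.016 0.0041
0.4 -0.0215 0.0044
0.5 -0.0271 0.0041
0.6 -0.0325 0.0033
0.7 -0.0379 0.002
0.8 -0.0431 0.0001
0.9 -0.0481 -0.0023
1.0 -0.0528 -0.0052
```

Request:
{"op": "move_arm", "data": {"moves": [[[0,0,0,-0.003,0,0,0],[0,0,0,-0.003,0,0,0],[0,0,0,-0.003,0,0,0]]], "force": 40}}

```text
clock: 5.5
position: [0.5923, -0.1222, 0.0834]
tool_rot: [-3.14, 0.001, 0.95]
force: [0.5, 1.5, -21.0]
grip_width: 0.019
finger_force: 41.5
```

Request:
{"op": "move_arm", "data": {"moves": [[[0,-0.0052,0.0019,0.0018,0,0,0],[0,-0.0105,0.0033,0.0018,0,0,0],[0,-0.016,0.0041,0.0018,0,0,0],[0,-0.0215,0.0044,0.0018,0,0,0],[0,-0.0271,0.0041,0.0018,0,0,0]]], "force": 40}}

```text
clock: 6.0
position: [0.5798, -0.1456, 0.0827]
tool_rot: [-3.138, -0.001, 0.951]
force: [-8.2, 12.3, 2.3]
grip_width: 0.0191
finger_force: 43.7
```

Run:
```python
from h import *
s=bot.observe();p=s["position"];print(p,s["force"],s["grip_width"],s["finger_force"])
d=p[:2]-[.539,-.1103];print(np.hypot(*d),np.arctan2(d[1],d[0]))
```

```text
[ 0.57976734 -0.14556995  0.0826523 ] [-8.16959583 12.2717906   2.25868276] 0.019067081045017815 43.69990825653076
0.053906818549518266 -0.7132251809315048
```

Run:
```python
from h import *
c=np.array([.5398,-.1078]);cmd=np.array([.5806,-.1467]);yaw=.95
ex=np.array([np.cos(yaw),np.sin(yaw)]); ey=np.array([np.sin(yaw),-np.cos(yaw)])
for x in np.arange(.1,1.51,.1):
    a=-.757-x-.01; q=c+.055*np.array([np.cos(a),np.sin(a)])-cmd; print(round(x,2),(q@ex).round(4),(q@ey).round(4))
```

```text
0.1 -0.0055 -0.0025
0.2 -0.0108 -0.0041
0.3 -0.0158 -0.0062
0.4 -0.0207 -0.0088
0.5 -0.0252 -0.0119
0.6 -0.0294 -0.0154
0.7 -0.0333 -0.0194
0.8 -0.0367 -0.0237
0.9 -0.0397 -0.0283
1.0 -0.0422 -0.0332
1.1 -0.0442 -0.0383
1.2 -0.0457 -0.0436
1.3 -0.0467 -0.049
1.4 -0.0471 -0.0545
1.5 -0.0469 -0.06
```

Request:
{"op": "move_arm", "data": {"moves": [[[0,-0.0055,-0.0025,0,0,0,0],[0,-0.0108,-0.0041,0,0,0,0],[0,-0.0158,-0.0062,0,0,0,0],[0,-0.0207,-0.0088,0,0,0,0],[0,-0.0252,-0.0119,0,0,0,0]]], "force": 40}}

```text
clock: 6.5
position: [0.5568, -0.16, 0.0829]
tool_rot: [3.141, -0.002, 0.951]
force: [2.3, 7.4, -6.5]
grip_width: 0.0189
finger_force: 42.9
```

```bash
cat > fit.py <<'E'
from h import *
s=bot.observe();p=s["position"];F=s["force"];print(p,F,s["grip_width"],s["finger_force"])
c=np.array([.5398,-.1078]);d=p[:2]-c;a=np.arctan2(d[1],d[0]);print("r",np.hypot(*d),"crank",.105-a,"radial",F[0]*np.cos(a)+F[1]*np.sin(a),"tang",F[0]*np.sin(a)-F[1]*np.cos(a))
E
python3 fit.py
```

```text
[ 0.55680021 -0.16003236  0.0829311 ] [ 2.31786669  7.35110012 -6.47802685] 0.0189462858142515 42.92316019535065
r 0.05492928726936843 crank 1.3611369386408443 radial -6.2728121173870015 tang -4.479174814479978
```

Request:
{"op": "move_arm", "data": {"moves": [[[0,-0.0041,-0.0036,0,0,0,0],[0,-0.0079,-0.0077,0,0,0,0],[0,-0.0112,-0.012,0,0,0,0],[0,-0.0141,-0.0166,0,0,0,0],[0,-0.0166,-0.0215,0,0,0,0]]], "force": 40}}

```text
clock: 7.0
position: [0.5301, -0.1619, 0.083]
tool_rot: [3.139, -0.001, 0.95]
force: [5.0, 1.4, -11.4]
grip_width: 0.0187
finger_force: 42.5
```

```bash
python3 fit.py
```

```text
[ 0.53008156 -0.16192619  0.08304769] [  5.0293367    1.42662938 -11.44175066] 0.01865157098682596 42.52939224243164
r 0.0549917500408468 crank 1.8534549118517365 radial -2.2929865195266093 tang -4.69805405250544
```

Request:
{"op": "move_arm", "data": {"moves": [[[0,-0.002,-0.0051,0.0008,0,0,0],[0,-0.0035,-0.0104,0.0008,0,0,0],[0,-0.004,-0.0131,0.0008,0,0,0],[0,-0.0045,-0.0158,0.0008,0,0,0],[0,-0.0045,-0.0158,0.0008,0,0,0]]], "force": 40}}

```text
clock: 7.5
position: [0.5142, -0.1567, 0.0825]
tool_rot: [3.14, -0.0, 0.95]
force: [0.9, -2.8, 9.0]
grip_width: 0.0186
finger_force: 44.2
```

```bash
python3 fit.py
```

```text
[ 0.5142289  -0.15667649  0.08245089] [ 0.88603973 -2.82139612  8.95195566] 0.018594121008375607 44.189640283584595
r 0.055161510264752765 crank 2.157813941111871 radial 2.0891907327988823 tang -2.092994154545294
```

Request:
{"op": "move_arm", "data": {"moves": [[[0,-0.0002,-0.0015,0,0,0,0],[0,-0.0003,-0.003,0,0,0,0],[0,-0.0004,-0.0045,0,0,0,0],[0,-0.0004,-0.006,0,0,0,0],[0,-0.0004,-0.006,0,0,0,0]]], "force": 60}}

```text
clock: 8.0
position: [0.5093, -0.1538, 0.0825]
tool_rot: [3.139, -0.0, 0.95]
force: [1.6, -4.5, 8.3]
grip_width: 0.0183
finger_force: 58.4
```

```bash
python3 fit.py
```

```text
[ 0.50934437 -0.153838    0.08249414] [ 1.57802745 -4.45730454  8.34452349] 0.01834016800362139 58.42828094959259
r 0.05520002661670943 crank 2.2602359774668606 radial 2.84683884408274 tang -3.775346740436835
```

Request:
{"op": "move_arm", "data": {"moves": [[[0,0,-0.001,0,0,0,0],[0,0.0001,-0.002,0,0,0,0],[0,0.0002,-0.003,0,0,0,0],[0,0.0002,-0.003,0,0,0,0]]], "force": 60}}

```text
clock: 8.4
position: [0.5085, -0.1532, 0.0827]
tool_rot: [3.135, -0.0, 0.949]
force: [12.3, -10.5, 0.4]
grip_width: 0.0185
finger_force: 58.6
```

```bash
python3 fit.py
```

```text
[ 0.50847696 -0.15318347  0.08274723] [ 12.34678073 -10.53619407   0.3958728 ] 0.01845545214247377 58.57810735702515
r 0.05514337826204309 crank 2.2799052967011852 radial 1.6580486389791558 tang -16.146369709164556
```

Request:
{"op": "move_arm", "data": {"moves": [[[0,0,0,0,0,0,0],[0,0,0,0,0,0,0],[0,0,0,0,0,0,0],[0,0,0,0,0,0,0],[0,0,0.0008,0,0,0,0]]], "force": 60}}

```text
clock: 8.9
position: [0.5087, -0.1533, 0.0826]
tool_rot: [3.137, -0.0, 0.949]
force: [5.7, -8.1, 4.5]
grip_width: 0.0184
finger_force: 58.9
```

Request:
{"op": "move_arm", "data": {"moves": [[[1,0,0,0,0,0,0],[1,0,0,0,0,0,0],[1,0,0,0,0,0,0],[1,0,0,0,0,0,0],[1,0,0,0,0,0,0]]]}}

```text
clock: 9.4
position: [0.5068, -0.1514, 0.0816]
tool_rot: [-3.141, 0.0, 0.95]
force: [0.4, 0.6, 0.0]
grip_width: 0.0854
finger_force: 0.0
```

```bash
python3 fit.py; python3 -c "
from h import *
print(to([.512,.035,.18],.105))"
```

```text
[ 0.50680445 -0.15139932  0.08164921] [0.41538766 0.61834524 0.02673635] 0.085423720302511 0.0
r 0.05467729771846414 crank 2.3236292492277504 radial -0.7437341840887921 tang 0.041919114596425
[0.1547, -0.1042, -0.0983, -0.0, 0.0, 0.1345]
```

Request:
{"op": "move_arm", "data": {"moves": [[[1,0,0,-0.03,0,0,0],[1,0,0,-0.06,0,0,0],[1,0,0,-0.09,0,0,0],[1,0,0,-0.12,0,0,0],[1,0,0,-0.15,0,0,0]]]}}

```text
clock: 9.9
position: [0.5067, -0.1515, 0.2329]
tool_rot: [-3.141, 0.0, 0.95]
force: [-0.6, 1.0, 0.1]
grip_width: 0.0853
finger_force: 0.0
```

Request:
{"op": "move_arm", "data": {"moves": [[[1,0,0,0,0,0,0.02],[1,0,0,0,0,0,0.04],[1,0,0,0,0,0,0.06],[1,0,0,0,0,0,0.08],[1,0,0,0,0,0,0.1]]]}}

```text
clock: 10.4
position: [0.5068, -0.1514, 0.2317]
tool_rot: [-3.141, -0.0, 0.317]
force: [-0.5, -0.1, -0.5]
grip_width: 0.0856
finger_force: 0.0
```

Request:
{"op": "move_arm", "data": {"moves": [[[1,0,0,0,0,0,0.015],[1,0,0,0,0,0,0.03],[1,0,0,0,0,0,0.0345],[1,0,0,0,0,0,0.0345]]]}}

```text
clock: 10.8
position: [0.5069, -0.1514, 0.2316]
tool_rot: [3.141, 0.0, 0.106]
force: [-0.1, -0.7, -0.5]
grip_width: 0.0855
finger_force: 0.0
```

Run:
```python
from h import *
f=bot.grab_frame("top");f2=bot.grab_frame("scene")
cv2.imwrite("pics/t2t.png",f[...,::-1]);cv2.imwrite("pics/t2s.png",f2[...,::-1])
A=cv2.resize(f2[170:250,185:310],(600,384),interpolation=cv2.INTER_CUBIC); B=cv2.resize(f[140:260,180:340],(288,216))
B=cv2.copyMakeBorder(B,0,0,0,600-288,0); cv2.imwrite("pics/t2.png",np.vstack([A,B])[...,::-1])
print(bot.observe()["position"],bot.observe()["tool_rot"])
```

```text
[ 0.50690641 -0.15148593  0.23170388] [-3.14152782e+00  1.46206220e-05  1.07164194e-01]
```

View pics/t2.png

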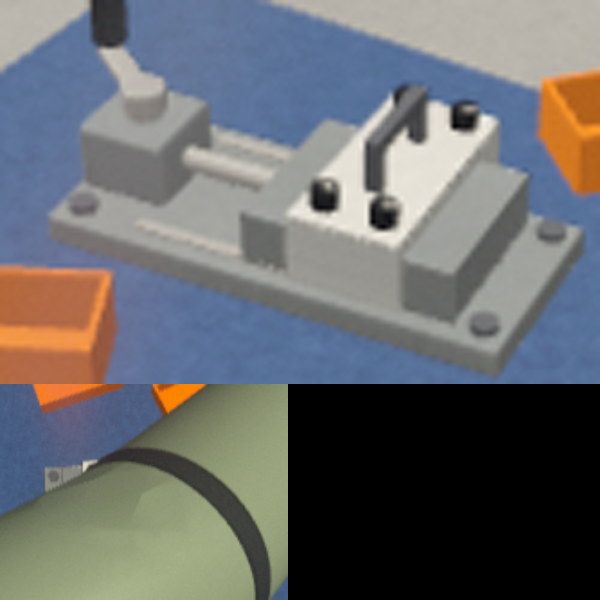

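The box is clamped with no gap at either jaw and the panel seated. In the upper crop the handle bar runs from about (376,138) to (417,93). I'll now turn its ends and the panel's corners into points.

Run:
```python
from h import *
w=lambda u,v,z:ray("scene",185+u/4.8,170+v/4.8,z)
a,b=w(376,138,.093),w(417,93,.093); print("bar",a,b,(a+b)/2,np.linalg.norm(a-b))
C=[w(290,215,.061),w(402,244,.061),w(498,122,.061)]
print(np.round(C,4),"panel centre",(C[0]+C[2])/2,np.linalg.norm(C[0]-C[1]),np.linalg.norm(C[1]-C[2]),"yaw",np.arctan2(*(C[1]-C[2])[1::-1]))
f=cv2.imread("pics/t2s.png"); m=(f.max(2)<60); m[:170]=0;m[245:]=0;m[:,:240]=0;m[:,310:]=0
for q in blobs(m,5)[0]: print("dark",q,ray("scene",*q[0],.068))
```

```text
bar [0.53578754 0.04141872 0.093     ] [0.48785119 0.03684733 0.093     ] [0.51181936 0.03913302 0.093     ] 0.048153833037561565
[[0.5791 0.0168 0.061 ]
 [0.5693 0.0782 0.061 ]
 [0.4461 0.0636 0.061 ]] panel centre [0.51258722 0.04020917 0.061     ] 0.06220077174609318 0.12408215608405888 yaw 0.11775718490520655
dark (array([280.6, 194.5]), array([279, 192,   5,   5,  17], dtype=int32)) [0.46314181 0.04874344 0.068     ]
dark (array([251.8, 211.1]), array([250, 209,   5,   5,  20], dtype=int32)) [0.56569301 0.02684774 0.068     ]
dark (array([263.8, 214.8]), array([262, 212,   5,   6,  20], dtype=int32)) [0.56293914 0.06002167 0.068     ]
```

The crank fit, the panel knobs and the panel outline put the panel's centre at about (0.514, 0.038), to within 2 mm. I'll grip 6 mm towards +x, nearer the centre of mass.

Run:
```python
from h import *
print(to([.520,.0388,.16],.107))
```

```text
[0.0334, -0.1878, 0.0717, -0.0, 0.0, 0.0]
```

Request:
{"op": "move_arm", "data": {"moves": [[[1,0.007,-0.038,0.014,0,0,0],[1,0.014,-0.076,0.028,0,0,0],[1,0.021,-0.114,0.042,0,0,0],[1,0.028,-0.15,0.056,0,0,0],[1,0.0334,-0.1878,0.0717,0,0,0]]]}}

```text
clock: 11.4
position: [0.5206, 0.0402, 0.1597]
tool_rot: [-3.141, -0.001, 0.107]
force: [1.2, 0.6, -0.8]
grip_width: 0.0854
finger_force: 0.0
```

Request:
{"op": "move_arm", "data": {"moves": [[[1,0,0,0.01,0,0,0],[1,0,0,0.025,0,0,0],[1,0,0,0.04,0,0,0],[1,0,0,0.045,0,0,0],[1,0,0,0.045,0,0,0]]]}}

```text
clock: 11.9
position: [0.5202, 0.0377, 0.1144]
tool_rot: [3.141, 0.001, 0.104]
force: [0.2, 0.9, -0.2]
grip_width: 0.0859
finger_force: 0.0
```

Run:
```python
from h import *
f2=bot.grab_frame("scene")
cv2.imwrite("pics/t3.png",cv2.resize(f2[120:250,185:310],None,fx=4,fy=4,interpolation=cv2.INTER_CUBIC)[...,::-1])
s=bot.observe();print(s["position"],s["force"],to([.520,.0388,.072],.107))
```

```text
[0.52048803 0.03783881 0.11502224] [ 1.08105249 -1.06705866 -0.27913241] [-0.0004, -0.001, 0.043, 0.0, 0.0, -0.0005]
```

View pics/t3.png

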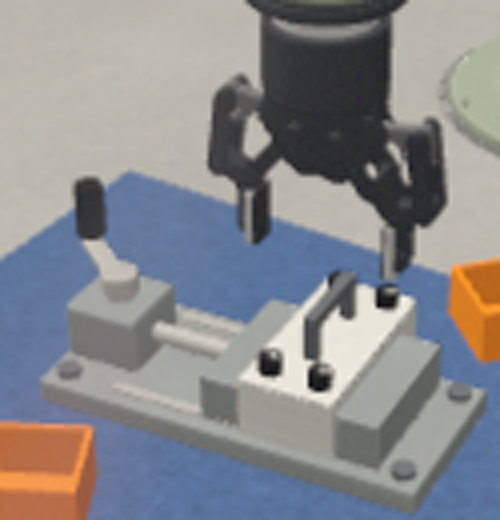

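The fingers, at about (255,235) and (395,265), straddle the handle bar at (330,310). I'll go down and close gently, checking the side force.

Request:
{"op": "move_arm", "data": {"moves": [[[1,0,-0.001,0.015,0,0,0],[1,0,-0.001,0.03,0,0,0],[1,0,-0.001,0.04,0,0,0],[1,0,-0.001,0.043,0,0,0],[1,0,-0.001,0.043,0,0,0]]], "force": 20}}

```text
clock: 12.45
position: [0.5202, 0.0395, 0.0716]
tool_rot: [3.141, 0.001, 0.105]
force: [-0.2, 0.5, -0.1]
grip_width: 0.0855
finger_force: 0.0
```

Request:
{"op": "move_arm", "data": {"moves": [[[0,0,0,0,0,0,0],[0,0,0,0,0,0,0],[0,0,0,0,0,0,0],[0,0,0,0,0,0,0],[0,0,0,0,0,0,0]]], "force": 20}}

```text
clock: 12.95
position: [0.5205, 0.0397, 0.0721]
tool_rot: [3.141, -0.0, 0.105]
force: [-0.1, -0.8, 0.1]
grip_width: 0.0125
finger_force: 0.3
```

Request:
{"op": "move_arm", "data": {"moves": [[[0,0,0,0,0,0,0],[0,0,0,0,0,0,0],[0,0,0,0,0,0,0]]], "force": 20}}

```text
clock: 13.25
position: [0.5205, 0.0393, 0.0721]
tool_rot: [3.141, -0.0, 0.105]
force: [0.2, -4.1, 3.0]
grip_width: 0.0095
finger_force: 23.7
```

The handle is gripped: width 9.5 mm, side force about 4 N. I'll firm up the grip and draw the panel straight up.

Request:
{"op": "move_arm", "data": {"moves": [[[0,0,0.0003,0,0,0,0],[0,0,0.0003,0,0,0,0],[0,0,0.0003,-0.001,0,0,0],[0,0,0.0003,-0.003,0,0,0],[0,0,0.0003,-0.006,0,0,0]]], "force": 70}}

```text
clock: 13.75
position: [0.5201, 0.0396, 0.0779]
tool_rot: [-3.141, 0.001, 0.105]
force: [0.2, 0.1, -3.3]
grip_width: 0.0086
finger_force: 68.2
```

Run:
```python
from h import *
s=bot.observe();print(s["position"],s["force"],s["moment"],s["grip_width"],s["finger_force"])
```

```text
[0.52007173 0.03963788 0.07789455] [ 0.23104195  0.0787534  -3.33940026] [-0.08918594 -0.00127627 -0.01417721] 0.008638889953131213 68.22551250457764
```

Free: the load is 3.3 N, about the panel's weight, with no side force. I'll continue to a 72 mm lift in all.

Request:
{"op": "move_arm", "data": {"moves": [[[0,0,0,-0.004,0,0,0],[0,0,0,-0.008,0,0,0],[0,0,0,-0.013,0,0,0],[0,0,0,-0.019,0,0,0],[0,0,0,-0.026,0,0,0]]]}}

```text
clock: 14.25
position: [0.5204, 0.0395, 0.1045]
tool_rot: [-3.142, 0.0, 0.105]
force: [-0.4, 0.2, -3.5]
grip_width: 0.0087
finger_force: 68.3
```

Request:
{"op": "move_arm", "data": {"moves": [[[0,0,0,-0.01,0,0,0],[0,0,0,-0.02,0,0,0],[0,0,0,-0.03,0,0,0],[0,0,0,-0.037,0,0,0],[0,0,0,-0.04,0,0,0]]]}}

```text
clock: 14.75
position: [0.5206, 0.0396, 0.1448]
tool_rot: [-3.141, -0.001, 0.105]
force: [0.4, 0.8, -3.8]
grip_width: 0.0084
finger_force: 68.4
```

Request:
{"op": "move_arm", "data": {"moves": [[[0,0,0,0,0,0,0],[0,0,0,0,0,0,0],[0,0,0,0,0,0,0],[0,0,0,0,0,0,0],[0,0,0,0,0,0,0]]]}}

```text
clock: 15.25
position: [0.5203, 0.0394, 0.1438]
tool_rot: [3.141, 0.0, 0.105]
force: [-0.6, -0.8, -3.7]
grip_width: 0.0089
finger_force: 68.4
```

Run:
```python
from h import *
f2=bot.grab_frame("scene")
cv2.imwrite("pics/t4.png",cv2.resize(f2[100:250,185:310],None,fx=4,fy=4,interpolation=cv2.INTER_CUBIC)[...,::-1])
s=bot.observe();print(s["clock"],s["position"],s["tool_rot"],s["force"],s["moment"],s["finger_force"])
```

```text
15.3 [0.52034664 0.03939604 0.14387378] [3.14148458e+00 2.25339262e-04 1.04895457e-01] [-0.04064887  0.01950998 -3.49170558] [-0.029099    0.0293371   0.03034538] 68.39365124702454
```

View pics/t4.png

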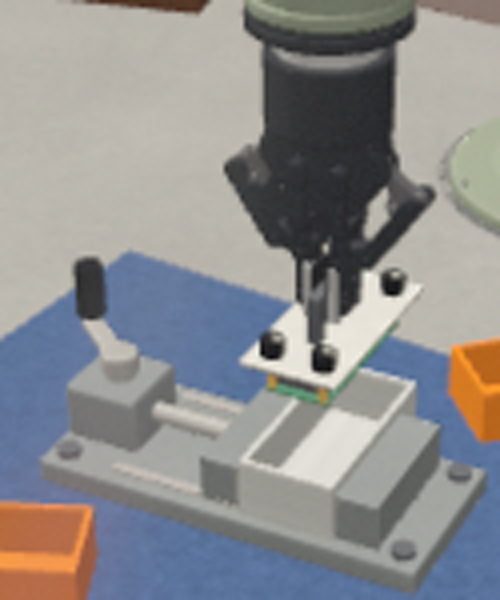

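The panel hangs level right above the clamped open box: plate at about (330,330), box at about (330,430). The lift is 72 mm and the panel is still, so I'm handing in.

```bash
python3 -c "
from workcell import bot
print(bot.job_done())"
```

```text
the job is handed in; nothing more can be done
None
```

I clamped the box in the vise, drew the panel straight up 72 mm and handed in holding it still and level, with its board about 5 cm above the rim; the judge's verdict was not shown.

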